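Dress the edge of a microtome pressure plate with a hand file

ROBOT

A 7-joint arm with a two-finger parallel gripper is mounted at the origin on a cart in front of the work surface, level with it; the furniture and walls round the work are solid. World frame = base frame: x ahead of the robot, y to its left, z up, the work surface at z = 0. Lengths are in m, angles in rad, forces in N, time in s.
With the tool pointing down it reaches from about 0.425 to 0.8 m from the base axis. Payload 8.3 kg.
Tool frame: the origin (TCP) lies on the centre line of the jaws, within the pads' length; the fingertips stand 8 mm ahead of it and the grasp point (between the pads) lies 11 mm behind it; z points along the fingers, y is the line along which they close (so a half turn about z gives the same grasp; the last joint's range is limited). The gripper opens to 85 mm and grips with 20 to 120 N. Pads are 22 mm wide; open, the fingers measure 114 mm over their backs; the gripper's body (76 mm by 85 mm) begins 54 mm behind the grasp point. The pads swing forward as they close: fully open they stand 13 mm farther back than shut.
Start: joints at [1.156, 0.383, 0.016, 1.37, -0.006, 1.388, -0.046], TCP at [0.215, -0.587, 0.239] pointing down, gripper open.
Joint ranges: [-2.95, 2.95], [-0.25, 2.06], [-1.52, 1.56], [0.18, 2.33], [-1.44, 4.58], [0.02, 2.06], [-3.01, 3.01]. Speed limits (rad/s): [2.39, 2.39, 3.01, 3.01, 3.14, 3.14, 3.14].

INTERFACE

Orientations are given as a unit quaternion [w, x, y, z].
In Python, from workcell import r gives the robot as it stands.
- The arm moves only by the tool shift_gripper, called by a JSON object that holds its "name" and its "arguments". Schema: {"type":"object","properties":{"steps":{"type":"array","items":{"type":"number"},"minItems":6,"maxItems":120},"jaw":{"type":"number"},"only":{"type":"string"},"quiet":{"type":"boolean"},"lines":{"type":"string"}},"required":["steps"],"additionalProperties":false}. steps is one flat list of numbers that holds 1 to 20 rows one after another, with no inner brackets; each row has 6 numbers: dx, dy, dz in m, then a rotation vector rx, ry, rz in rad; each row shifts and turns the commanded pose from where the row before left it, along the tool's axes as they then stand; what a row does not reach is not made up. A row lasts 1/10 s, in which the tool goes at most 0.05 m and 0.15 rad, less where a joint would pass 70% of its speed; a pose out of reach is approached as far as the arm can. jaw is the finger opening in m, set as the call begins (left out keeps the last). The fingers move at their own pace and stop on an object; the grip force is fixed at half the most. Time passes only in rows, so rows that do not move let the fingers close. The tool returns the time, the measured TCP pose, the force, the opening and the grip force at its end. only (a regular expression) keeps the lines of the reply that match it, lines (a string "A,B") keeps lines A to B, and quiet returns only ok. Input that does not fit is refused with a message, and nothing moves.
- r.sense(): the state, without advancing time (a new reading comes with each control period).
- r.capture(name): name is "side" or "top"; returns a dict with "pixels" (480x640x3 uint8, blue, green, red), "vertical_fov" (degrees; the focal length in pixels is half the picture's height over the tangent of half this angle, whatever the lens; pixels are square), "cx", "cy" (the principal point, pixels), "rvec" (rotation vector, rad) and "tvec" (3), from world to camera coordinates, as OpenCV has them. Camera axes: x right, y down, z forward; pixel columns grow to the right and rows downward; lengths in m; the calibration is good to about 2 mm. A picture is of the moment at which its call begins. There is no depth.
- r.sign_off(): hands the job in; it is judged then, once.
The state is a dict: "time": time; "joints": joint angles; "joint_vel": joint speeds; "joint_torque": joint torques, N m; "tcp_pos": TCP position; "ee_rot": TCP orientation; "contact_force": force on the tool from outside, world axes, zero at the start; "ft_torque": the same for the moment, N m; "gripper_width": finger opening in m; "grasp_force": force on a finger pad.
Only numpy, scipy, OpenCV 4.12 (cv2) and the standard library are available. Lean on these libraries where they do the work, as an engineer would, in place of code of your own. Each camera call takes 0.05 s, during which the arm holds its last target. There are 200 camera calls.

TASK

Take the burr off the upper edge of the steel plate standing in the spring-jaw clamp: pick up the flat file from the nearer black tray and push it straight across the edge, level, in two forward strokes away from you, each on the edge from the front quarter of the blade to its rear quarter; lift the file clear of the edge for the return and after the second stroke. The spring only holds the plate against the clamp's fixed far jaw, so never drag the file back over it and pull it loose. Then lay the file flat in that tray again and let go, leaving the cassettes, forceps and boxes where they are.

Things in the scene. Friction and masses are not known exactly. Their poses are not given: they have to be found in the camera images.
- file: Flat hand file, 190 mm long, lying in the tray. Origin: middle of its length, on the flat underside, which does the work; x points to the tip, z up. Black rubber handle with flat sides, 20 wide, 20 high, x = -95 to -11 mm, underside level with the blade's. Steel blade 18 wide, 5 thick, x = -4 to 95 mm; between them a bolster, x = -14 to -4 mm, 12 high. 0.11 kg, balanced near the origin
- file_grip (a point): middle of the handle, 10 mm above the underside, 42 mm behind the origin: grasp here across the 20 mm width (file's y), firmly (80 N or more), as pressing hard at the front of the blade (over some 20 N) turns the handle in the fingers
- file_face (a point): middle of the blade's underside, 45 mm ahead of the file's origin. In a stroke it goes from at least 25 mm short of the plate (plate's x) to at least 25 mm beyond it; 30 to 35 mm each way is a full stroke
- file_tip (a point): front end of the blade, on the underside
- file_butt (a point): rear end of the handle, on the underside
- plate: Loose grey steel plate with four small holes, 120 wide (y), 6 thick (x), 46 high (z), standing on its long edge in the clamp. Origin: middle of its underside; x points across its thickness, away from the robot: the direction of the strokes. 0.24 kg. Its upper edge is 10 mm above the clamp's fixed jaw and 23 mm above the sprung one
- plate_edge (a point): middle of the plate's upper edge, 46 mm above its underside, about 62 mm above the bench; the file crosses it here, resting on it with a few newtons
- clamp: Grey clamp fixed to the bench. Bed 128 x 84 mm; plate stands 16 mm up. Origin on the bench under the plate's centre plane, x as the plate's. Behind the plate the fixed jaw (x = 3 to 30 mm), 74 wide, 52 high; before it the sprung jaw (x = -3 to -23), 66 wide, 39 high, on rods in a front bracket 40 high; black knob ends at x = -108. Spring about 5 N, yields to a backward drag
- tray: Black slide tray fixed to the bench, 185 (x) by 245 (y) by 16 mm, floor 3 mm thick. Origin under its centre. Rim 6 thick, 16 high; a rib along y (x = 50 to 54 mm, 13 high) leaves a main well x = -86 to 50 mm, y = -116 to 116 mm, in which the file lies along the tray's y, tip towards -y (to the robot's right). Another such tray stands farther back with papers on it
- microtome (a point): a point on the bench under the middle of the big white rotary microtome, which is fixed left of the clamp: in the world frame it fills about x = 0.42 to 1.0 m, y = 0.1 to 0.55 m (its base and knife carrier in front, y = 0.22 to 0.42 m, up to 0.22 m high; the body behind x = 0.6 m up to 0.42 m). Not part of the job: pass above or around it
- cassette_3: the small mint-green tissue cassette with a white wax block, 28x41x12, lying on the bench in front of the microtome; origin under its centre
- forceps: steel forceps, 12x128x5, lying flat on the bench between the robot and the clamp; origin under the centre
- box_empty_a: empty white card box, 66x86x24, open at the top, on the bench between clamp and tray; origin under its centre

How it is judged:
On the way, in this order (a step that is already met when the one before it is completed fails the run):
1. first stroke: the front part of the file's blade rests on the plate's upper edge (x of file_face in the frame of plate below -0.025 m and contact force between file and plate above 0.5 N and angle between the x axis of file and the x axis of plate, either way round below 0.25 rad and angle between file's own z axis and vertical below 0.25 rad), for 0.04 s.
2. first stroke: still on the edge when the middle of the blade crosses it (x of file_face in the frame of plate between -0.008 and 0.012 m and contact force between file and plate above 0.5 N and angle between the x axis of file and the x axis of plate, either way round below 0.25 rad and angle between file's own z axis and vertical below 0.25 rad), for 0.02 s.
3. first stroke: still on the edge when the rear part of the blade has come to it (x of file_face in the frame of plate above 0.025 m and contact force between file and plate above 0.5 N and angle between the x axis of file and the x axis of plate, either way round below 0.25 rad and angle between file's own z axis and vertical below 0.25 rad), for 0.04 s.
4. first stroke: lifted clear of the edge at the forward end (x of file_face in the frame of plate above 0.012 m and z of file_face in the frame of plate above 0.05 m and contact force between file and plate below 0.1 N), for 0.04 s.
5. brought back over the edge without touching it (x of file_face in the frame of plate between -0.03 and 0.008 m and z of file_face in the frame of plate above 0.05 m and contact force between file and plate below 0.1 N), for 0.02 s.
6. second stroke: the front part of the file's blade rests on the plate's upper edge (all of step 1), for 0.04 s.
7. second stroke: still on the edge when the middle of the blade crosses it (all of step 2), for 0.02 s.
8. second stroke: still on the edge when the rear part of the blade has come to it (all of step 3), for 0.04 s.
9. second stroke: lifted clear of the edge at the forward end (all of step 4), for 0.04 s.
10. file lowered into the tray, within about 15 mm of its floor, before it is let go (x of file in the frame of tray between -0.086 and 0.086 m and y of file in the frame of tray between -0.04 and 0.04 m and z of each of file_tip, file_butt in the frame of tray below 0.02 m and contact force between the fingers and file above 0.5 N), for 0.04 s.
At the end, for the whole second after the job is handed in: The file lies released, flat and at rest on the floor of the nearer black tray (tip and butt within 5 mm of the floor, its middle within 40 mm of the tray's middle along its length), and the plate still stands upright (within 0.08 rad) against the fixed jaw (within 4 mm) (x of file in the frame of tray between -0.086 and 0.086 m and y of file in the frame of tray between -0.04 and 0.04 m and z of file_tip in the frame of tray between -0.002 and 0.008 m and z of file_butt in the frame of tray between -0.002 and 0.008 m and linear speed of each of file, plate below 0.02 m/s and x of plate in the frame of clamp above -0.004 m and angle between plate's own z axis and vertical below 0.08 rad); the robot touches nothing.
It fails at once if the plate is pulled loose: more than 6 mm away from its place at the fixed jaw, or tipped by more than 0.15 rad (x of plate in the frame of clamp below -0.006 m or angle between plate's own z axis and vertical above 0.15 rad or distance of plate from where it was at the start of the episode above 0.02 m).
It fails at once if the cassette, the forceps or the empty box near the work is moved by more than 20 mm (distance of any of cassette_3, forceps, box_empty_a from where it was at the start of the episode above 0.02 m).
It also fails if it takes over 58 s, if anything falls off the work surface, if the arm or the gripper's body presses on something with over 40 N, if the wrist force passes 120 N, or if a joint passes its speed limit or range.

## Working session

There is one attempt and no reset: what is moved stays moved. The work goes in short steps, Python scripts to look and compute and a tool call to move; the robot and the scene stay as the last step left them, time stands still between calls to the robot, and variables do not carry over. Pictures are saved under pics/ and viewed, at most 10 in all, crops included, and the job is handed in when it is done.

```bash
ls; mkdir -p pics
```

Run:
```python
from workcell import r
import cv2
for n in("top","side"):
    c=r.capture(n); cv2.imwrite(f"pics/{n}0.png",c["pixels"]); print(n,c["vertical_fov"],c["cx"],c["cy"],c["rvec"],c["tvec"],[k for k in c])
s=r.sense();print(s)
```

```text
pics
workcell.py
top 47.437259259730254 316.88644766499397 238.0773812030089 [ 2.10257705 -2.13606153  0.19019791] [-0.10091838  0.57574198  1.46987787] ['pixels', 'vertical_fov', 'cx', 'cy', 'rvec', 'tvec']
side 49.18395432494814 329.795574188552 243.8142171269941 [ 0.43824871 -2.63741113  1.37536276] [0.5002794  0.20150484 1.25209475] ['pixels', 'vertical_fov', 'cx', 'cy', 'rvec', 'tvec']
{'time': 0.1, 'joints': array([ 1.1560829 ,  0.38418222,  0.01636986,  1.37102634, -0.00630326,
        1.3881763 , -0.04649817]), 'joint_vel': array([ 0.00122494, -0.00168041, -0.0021156 , -0.0014453 , -0.00173278,
        0.00109728,  0.00127821]), 'joint_torque': array([ 3.76805401e-03, -6.29127216e+01,  8.47778488e-01, -3.72756100e+01,
        1.68117421e-02,  1.04296187e-02,  4.96492805e-05]), 'tcp_pos': array([ 0.21527028, -0.58630698,  0.23837154]), 'ee_rot': array([-8.56362291e-04,  9.84561805e-01,  1.75035117e-01, -1.62303951e-04]), 'contact_force': array([-0.72279876,  0.05198894,  0.07482725]), 'ft_torque': array([-0.00357055,  0.01475739, -0.03063243]), 'grasp_force': 0.0, 'gripper_width': 0.08582078505825791}
```

View pics/top0.png

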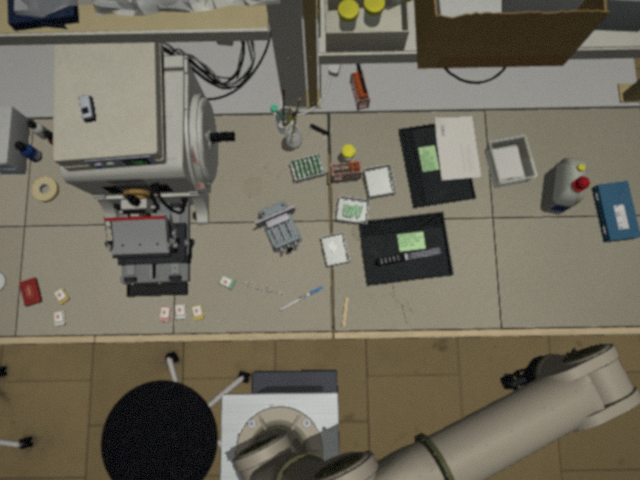

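View pics/side0.png

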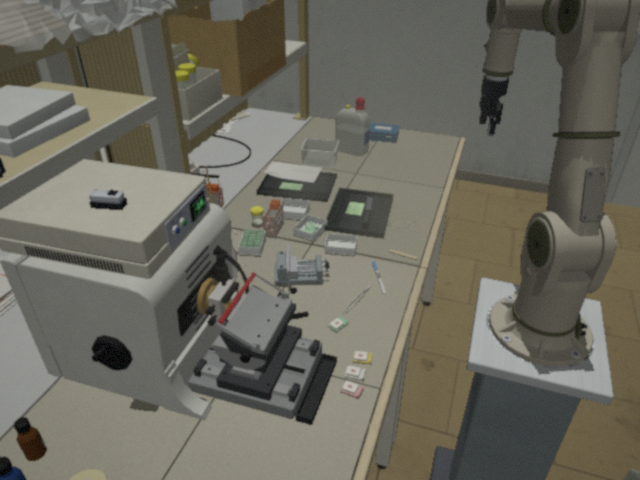

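The top view shows the tray with corners near (361,222), (441,213), (452,276) and (367,285). The file lies at about (376,262)–(440,252), the clamp at about (279,227), the empty box at (334,250) and the forceps at (265,287). Next I'll view enlarged crops.

Run:
```python
import cv2,numpy as np
t=cv2.imread("pics/top0.png");s=cv2.imread("pics/side0.png")
f=lambda im,x,y,w,h,k:cv2.resize(im[y:y+h,x:x+w],None,fx=k,fy=k,interpolation=cv2.INTER_CUBIC)
a=f(t,355,205,100,85,8)[:600]
cv2.imwrite("pics/a.png",cv2.resize(a,(800,600)) if a.shape[0]>600 else a)
b=np.hstack([f(t,250,195,50,60,8)[:480],f(s,265,240,50,60,8)])
cv2.imwrite("pics/b.png",b);print(a.shape,b.shape)
```

```text
(600, 800, 3) (480, 800, 3)
```

View pics/a.png

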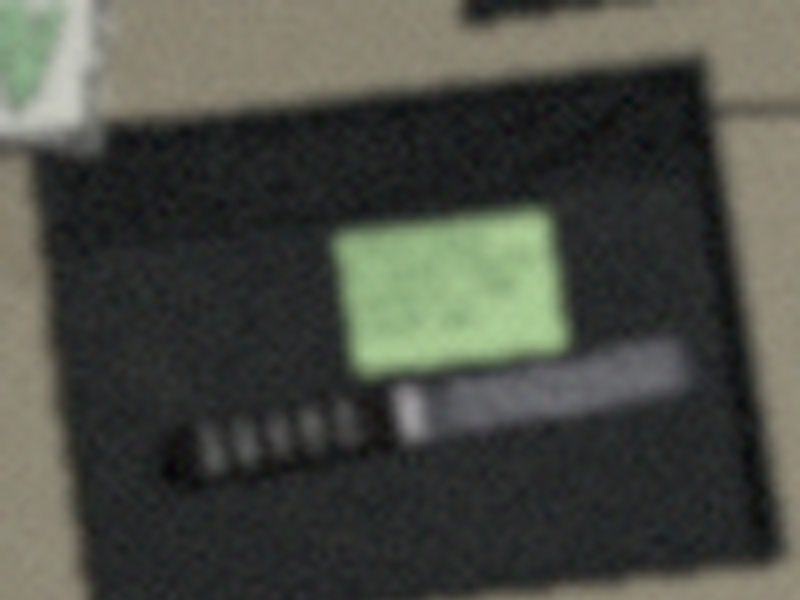

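View pics/b.png

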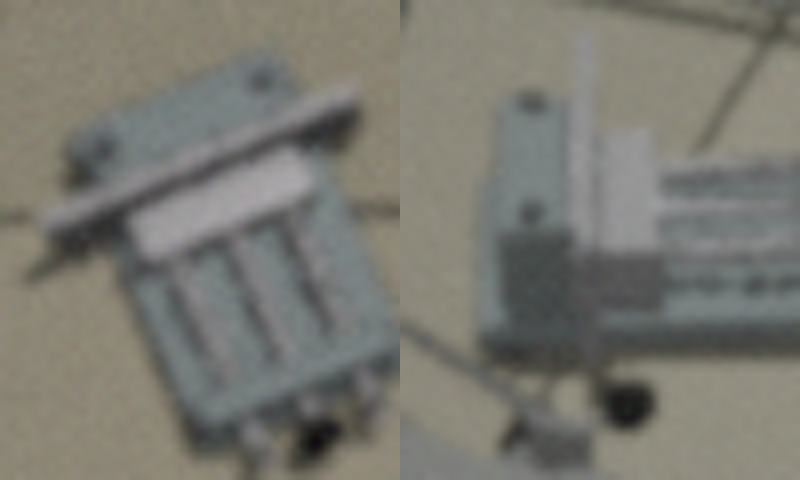

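The file's tip is at crop (688,363) and its butt at (170,467). The plate edge runs from (45,218) to (358,92) in the top crop, and the far end in the side crop is (585,35).

Create h.py:
```python
import cv2,numpy as np
from scipy.spatial.transform import Rotation as R
def K(c):
    f=240/np.tan(np.radians(c["vertical_fov"]/2)); return np.array([[f,0,c["cx"]],[0,f,c["cy"]],[0,0,1]])
def ray(c,p,z):
    M=cv2.Rodrigues(np.array(c["rvec"],float))[0]; t=np.array(c["tvec"],float).ravel()
    o=-M.T@t; d=M.T@np.linalg.solve(K(c),[p[0],p[1],1]); return o+d*(z-o[2])/d[2]
def proj(c,P):
    return cv2.projectPoints(np.array(P,float).reshape(-1,3),np.array(c["rvec"],float),np.array(c["tvec"],float),K(c),None)[0].reshape(-1,2)
```

Run:
```python
from h import *
from workcell import r
t=r.capture("top");s=r.capture("side")
a=lambda x,y:(355+x/8-.44,205+y/8-.44); b=lambda x,y:(250+x/8-.44,195+y/8-.44); e=lambda x,y:(265+(x-400)/8-.44,240+y/8-.44)
np.set_printoptions(precision=4,suppress=True)
tip=ray(t,a(688,363),.008); neck=ray(t,a(397,412),.012);bo=ray(t,a(168,467),.018)
print("file",tip,neck,bo)
for p in [(40,150),(705,58),(780,557)]: print("tray",ray(t,a(*p),.016))
A=ray(t,b(45,218),.062);B=ray(t,b(358,92),.062);print("plate",A,B,np.linalg.norm(A-B),(A+B)/2)
print("sideview end",ray(s,e(585,35),.062),proj(s,[A,B]),e(585,35))
for n,p in dict(box=(334,250),fc=(265,287),cass=(227,283)).items(): print(n,ray(t,p,.01))
print("angles plate y",np.arctan2(*(A-B)[[1,0]]),"file",np.arctan2(*(tip-bo)[[1,0]]))
print(R.from_quat(r.sense()["ee_rot"],scalar_first=True).as_matrix())
```

```text
file [ 0.5423 -0.4623  0.008 ] [ 0.5258 -0.3572  0.012 ] [ 0.5065 -0.2746  0.018 ]
tray [ 0.6223 -0.2329  0.016 ]
tray [ 0.6521 -0.473   0.016 ]
tray [ 0.4713 -0.4889  0.016 ]
plate [0.6216 0.0615 0.062 ] [ 0.665  -0.0481  0.062 ] 0.11786833366646363 [0.6433 0.0067 0.062 ]
sideview end [ 0.6621 -0.0419  0.062 ] [[287.0777 269.184 ]
 [287.5774 242.4864]] (287.685, 243.935)
box [ 0.5468 -0.1581  0.01  ]
fc [0.4441 0.039  0.01  ]
cass [0.4572 0.1466 0.01  ]
angles plate y 1.9475751090888622 file -1.382152076140646
[[ 0.9387  0.3447 -0.0004]
 [ 0.3447 -0.9387  0.0012]
 [ 0.     -0.0012 -1.    ]]
```

Add to h.py:
```python
def delta(target,yaw):
    """tool-axes shift to target and rotation vector to point down with tool y at heading yaw"""
    from workcell import r
    s=r.sense(); M=R.from_quat(s["ee_rot"],scalar_first=True).as_matrix()
    y=np.array([np.cos(yaw),np.sin(yaw),0]); z=np.array([0,0,-1.]); T=np.column_stack([np.cross(y,z),y,z])
    print("t",s["time"],"tcp",s["tcp_pos"].round(4),"yaw",np.arctan2(M[1,1],M[0,1]).round(4),"shift",(M.T@(np.array(target)-s["tcp_pos"])).round(4),"rot",R.from_matrix(M.T@T).as_rotvec().round(4),"F",s["contact_force"].round(2))
```

```text
(no output)
```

{"name": "shift_gripper", "arguments": {"steps": [0, 0, 0, 0, 0, -0.141, 0, 0, 0, 0, 0, -0.141, 0, 0, 0, 0, 0, -0.141, 0, 0, 0, 0, 0, -0.141, 0, 0, 0, 0, 0, -0.141, 0, 0, 0, 0, 0, -0.141, 0, 0, 0, 0, 0, -0.141, 0, 0, 0, 0, 0, -0.141, 0, 0, 0, 0, 0, -0.141, 0, 0, 0, 0, 0, -0.141, 0, 0, 0, 0, 0, 0, 0, 0, 0, 0, 0, 0], "jaw": 0.05}}

```text
time: 1.4
tcp_pos: [0.2153, -0.5867, 0.2391]
ee_rot: [-0.0, 0.638, 0.77, 0.0]
contact_force: [-0.2, -0.6, -0.3]
gripper_width: 0.0499
grasp_force: 0.0
```

```bash
python3 -c "
from h import *
delta([.5166,-.3272,.10],.189)"
```

```text
t 1.4 tcp [ 0.2153 -0.5867  0.2391] yaw 0.1867 shift [0.199  0.3442 0.1392] rot [ 0.0001 -0.0004 -0.0023] F [-0.17 -0.56 -0.32]
```

{"name": "shift_gripper", "arguments": {"steps": [0.02, 0.0344, 0.0139, 0, 0, 0, 0.02, 0.0344, 0.0139, 0, 0, 0, 0.02, 0.0344, 0.0139, 0, 0, 0, 0.02, 0.0344, 0.0139, 0, 0, 0, 0.02, 0.0344, 0.0139, 0, 0, 0, 0.02, 0.0344, 0.0139, 0, 0, 0, 0.02, 0.0344, 0.0139, 0, 0, 0, 0.02, 0.0344, 0.0139, 0, 0, 0, 0.02, 0.0344, 0.0139, 0, 0, 0, 0.019, 0.0344, 0.0139, 0, 0, 0, 0, 0, 0, 0, 0, 0, 0, 0, 0, 0, 0, 0, 0, 0, 0, 0, 0, 0]}}

```text
time: 2.7
tcp_pos: [0.5146, -0.3273, 0.1005]
ee_rot: [0.0, 0.638, 0.77, -0.0]
contact_force: [-0.0, -0.1, 0.2]
gripper_width: 0.0499
grasp_force: 0.0
```

Run:
```python
from h import *
from workcell import r
delta([.5166,-.3272,.04],.189)
t=r.capture("top");s=r.capture("side")
f=lambda im,x,y,w,h,k:cv2.resize(im[y:y+h,x:x+w],None,fx=k,fy=k,interpolation=cv2.INTER_CUBIC)
cv2.imwrite("pics/c.png",np.hstack([f(t["pixels"],340,200,100,120,4),f(s["pixels"],320,160,100,120,4)]))
print(proj(t,[[.5166,-.3272,.023]]),proj(s,[[.5166,-.3272,.023]]))
```

```text
t 2.7 tcp [ 0.5146 -0.3273  0.1005] yaw 0.1878 shift [-0.0002  0.002   0.0605] rot [-0.0006  0.0008 -0.0012] F [-0.05 -0.06  0.22]
[[394.26177855 258.83988871]] [[366.62209146 213.42879858]]
```

View pics/c.png

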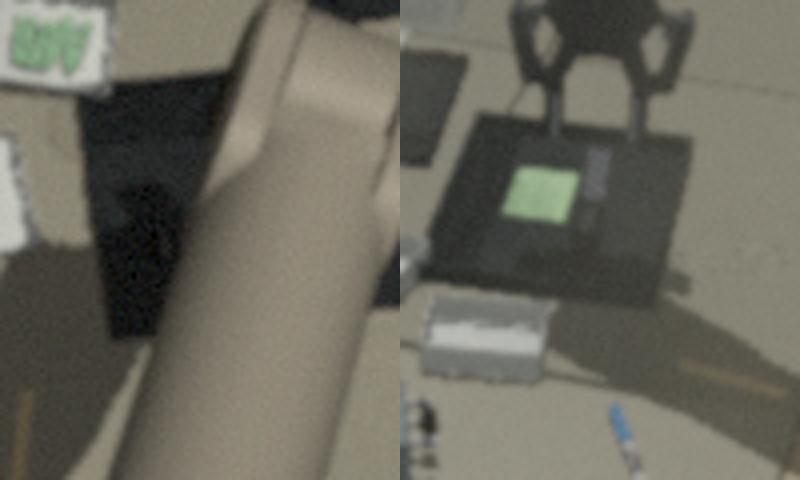

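The side view shows the open fingers (crop 555–635, 130) high above the file, straddling its line. The top view is blocked by the arm. I'll lower the gripper.

{"name": "shift_gripper", "arguments": {"steps": [0, 0.001, 0.015, 0, 0, 0, 0, 0.001, 0.015, 0, 0, 0, 0, 0, 0.015, 0, 0, 0, 0, 0, 0.015, 0, 0, 0, 0, 0, 0.01, 0, 0, 0, 0, 0, 0.008, 0, 0, 0, 0, 0, 0.005, 0, 0, 0, 0, 0, 0, 0, 0, 0, 0, 0, 0, 0, 0, 0]}}

```text
time: 3.7
tcp_pos: [0.5177, -0.3257, 0.0177]
ee_rot: [0.0, 0.636, 0.771, 0.0]
contact_force: [-0.1, 0.1, 0.4]
gripper_width: 0.0499
grasp_force: 0.0
```

Run:
```python
from h import *
from workcell import r
delta([.5166,-.3272,.015],.189)
s=r.capture("side")
f=lambda im,x,y,w,h,k:cv2.resize(im[y:y+h,x:x+w],None,fx=k,fy=k,interpolation=cv2.INTER_CUBIC)
cv2.imwrite("pics/d.png",f(s["pixels"],320,160,90,75,8))
```

```text
t 3.7 tcp [ 0.5177 -0.3257  0.0177] yaw 0.191 shift [-0.0012 -0.0013  0.0027] rot [0.0006 0.0004 0.002 ] F [-0.07  0.11  0.42]
```

View pics/d.png

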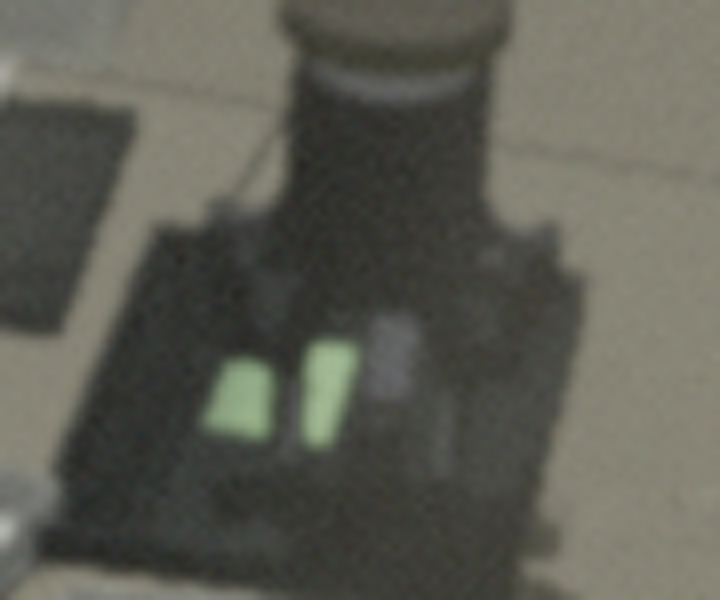

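The fingers (crop x≈285 and 440) straddle the handle (x≈385) inside the tray. Now I'll close.

{"name": "shift_gripper", "arguments": {"steps": [0, 0, 0.002, 0, 0, 0, 0, 0, 0, 0, 0, 0, 0, 0, 0, 0, 0, 0, 0, 0, 0, 0, 0, 0, 0, 0, 0, 0, 0, 0, 0, 0, 0, 0, 0, 0, 0, 0, 0, 0, 0, 0, 0, 0, 0, 0, 0, 0], "jaw": 0}}

```text
time: 4.55
tcp_pos: [0.5175, -0.3258, 0.0158]
ee_rot: [0.0, 0.636, 0.771, 0.0]
contact_force: [-1.4, 1.6, 5.3]
gripper_width: 0.0184
grasp_force: 60.3
```

```bash
python3 -c "
from h import *
delta([.5166,-.3272,.015],.189)"
```

```text
t 4.55 tcp [ 0.5175 -0.3258  0.0158] yaw 0.1909 shift [-0.0012 -0.0012  0.0008] rot [0.0004 0.0005 0.0019] F [-1.39  1.64  5.29]
```

{"name": "shift_gripper", "arguments": {"steps": [0, 0, -0.005, 0, 0, 0, 0, 0, -0.015, 0, 0, 0, 0, 0, -0.025, 0, 0, 0, 0, 0, -0.03, 0, 0, 0, 0, 0, -0.03, 0, 0, 0, 0, 0, -0.02, 0, 0, -0.1, 0, 0, -0.01, 0, 0, -0.13, 0, 0, 0, 0, 0, -0.139, 0, 0, 0, 0, 0, -0.139, 0, 0, 0, 0, 0, -0.139, 0, 0, 0, 0, 0, -0.139, 0, 0, 0, 0, 0, -0.139, 0, 0, 0, 0, 0, -0.139, 0, 0, 0, 0, 0, -0.139, 0, 0, 0, 0, 0, -0.139, 0, 0, 0, 0, 0, -0.139, 0, 0, 0, 0, 0, -0.139, 0, 0, 0, 0, 0, -0.139, 0, 0, 0, 0, 0, 0, 0, 0, 0, 0, 0, 0]}}

```text
time: 6.55
tcp_pos: [0.5173, -0.3257, 0.1508]
ee_rot: [0.0, -0.186, 0.982, -0.0]
contact_force: [-0.2, -0.2, -1.1]
gripper_width: 0.0184
grasp_force: 59.4
```

```bash
python3 -c "
from h import *
d=np.array([.930,.368]);P=np.array([.6433,.0067])-.127*d
delta([*P,.15],1.9476)"
```

```text
t 6.55 tcp [ 0.5173 -0.3257  0.1508] yaw 1.9458 shift [-0.112   0.2629  0.0008] rot [-0.0002  0.0002 -0.0018] F [-0.2  -0.22 -1.06]
```

{"name": "shift_gripper", "arguments": {"steps": [-0.0112, 0.0263, 0, 0, 0, 0, -0.0112, 0.0263, 0, 0, 0, 0, -0.0112, 0.0263, 0, 0, 0, 0, -0.0112, 0.0263, 0, 0, 0, 0, -0.0112, 0.0263, 0, 0, 0, 0, -0.0112, 0.0263, 0, 0, 0, 0, -0.0112, 0.0263, 0, 0, 0, 0, -0.0112, 0.0263, 0, 0, 0, 0, -0.0112, 0.0263, 0, 0, 0, 0, -0.0112, 0.0262, 0, 0, 0, 0, 0, 0, 0.02, 0, 0, 0, 0, 0, 0.02, 0, 0, 0, 0, 0, 0, 0, 0, 0, 0, 0, 0, 0, 0, 0, 0, 0, 0, 0, 0, 0]}}

```text
time: 8.05
tcp_pos: [0.5247, -0.04, 0.1115]
ee_rot: [0.001, -0.188, 0.982, -0.0]
contact_force: [0.3, -0.6, -0.6]
gripper_width: 0.0186
grasp_force: 59.4
```

Run:
```python
from h import *
from workcell import r
d=np.array([.930,.368]);P=np.array([.6433,.0067])-.122*d
delta([*P,.11],1.9476)
np.set_printoptions(precision=1,suppress=True)
c={n:r.capture(n) for n in("top","side")}
# predicted file points (underside = tcp -12.5mm) for comparison
s=r.sense();p=s["tcp_pos"];u=np.array([*d,0]);q=np.array([-d[1],d[0],0])
for n in c: print(n,proj(c[n],[p+k*u+[0,0,-.0127+h] for k,h in((-.053,.02),(.042,0),(.137,.005),(.137,0))]),proj(c[n],[.6433,.0067,.062]))
f=lambda im,x,y,w,h,k:cv2.resize(im[y:y+h,x:x+w],None,fx=k,fy=k,interpolation=cv2.INTER_CUBIC)
cv2.imwrite("pics/e.png",np.hstack([f(c["top"]["pixels"],240,180,65,75,6),f(c["side"]["pixels"],260,220,65,75,6)]))
```

```text
t 8.05 tcp [ 0.5247 -0.04    0.1115] yaw 1.9486 shift [-0.0054 -0.0002  0.0015] rot [-0.0007  0.0014  0.001 ] F [ 0.34 -0.61 -0.59]
top [[298.1 270.5]
 [285.2 239.2]
 [272.2 207.3]
 [272.3 207.7]] [[274.8 213.9]]
side [[357.  236.2]
 [320.  243.2]
 [283.1 242.4]
 [283.2 244. ]] [[287.3 255.4]]
```

View pics/e.png

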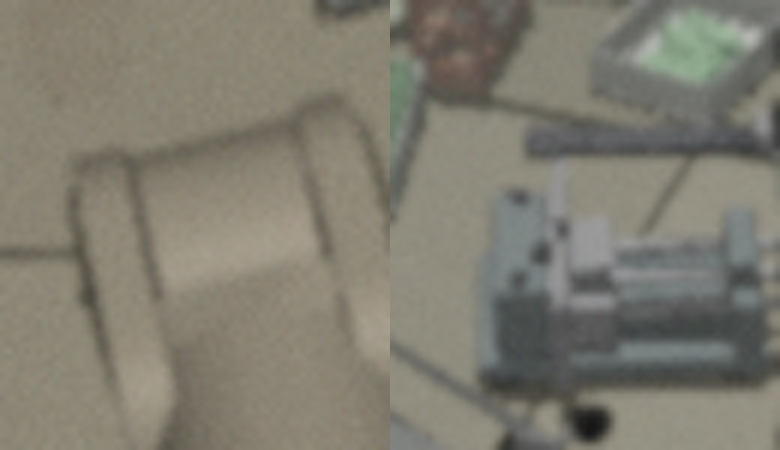

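The side view shows the file level, with its tip at side pixel (282.5,243). That matches the prediction, about 35 mm above the plate edge. I'll lower towards contact.

{"name": "shift_gripper", "arguments": {"steps": [-0.003, 0, 0.01, 0, 0, 0, -0.0024, 0, 0.01, 0, 0, 0, 0, 0, 0.008, 0, 0, 0, 0, 0, 0.004, 0, 0, 0, 0, 0, 0, 0, 0, 0, 0, 0, 0, 0, 0, 0, 0, 0, 0, 0, 0, 0]}}

```text
time: 8.85
tcp_pos: [0.5293, -0.0379, 0.0787]
ee_rot: [0.0, -0.188, 0.982, -0.0]
contact_force: [1.3, 0.7, -1.3]
gripper_width: 0.0186
grasp_force: 59.4
```

{"name": "shift_gripper", "arguments": {"steps": [0, 0, 0.002, 0, 0, 0, 0, 0, 0, 0, 0, 0, 0, 0, 0, 0, 0, 0]}}

```text
time: 9.15
tcp_pos: [0.5291, -0.038, 0.0764]
ee_rot: [0.0, -0.188, 0.982, -0.0]
contact_force: [-0.3, -0.4, -1.1]
gripper_width: 0.0184
grasp_force: 59.4
```

{"name": "shift_gripper", "arguments": {"steps": [0, 0, 0.001, 0, 0, 0, 0, 0, 0, 0, 0, 0, 0, 0, 0, 0, 0, 0]}}

```text
time: 9.45
tcp_pos: [0.529, -0.0379, 0.0753]
ee_rot: [0.0, -0.189, 0.982, 0.0]
contact_force: [-0.3, 0.7, -1.5]
gripper_width: 0.0184
grasp_force: 59.4
```

{"name": "shift_gripper", "arguments": {"steps": [0, 0, 0.001, 0, 0, 0, 0, 0, 0, 0, 0, 0, 0, 0, 0, 0, 0, 0]}}

```text
time: 9.75
tcp_pos: [0.5292, -0.0379, 0.0744]
ee_rot: [0.0, -0.189, 0.982, 0.0]
contact_force: [-0.4, -0.4, -0.9]
gripper_width: 0.0185
grasp_force: 59.5
```

{"name": "shift_gripper", "arguments": {"steps": [0, 0, 0.001, 0, 0, 0, 0, 0, 0, 0, 0, 0, 0, 0, 0, 0, 0, 0]}}

```text
time: 10.05
tcp_pos: [0.5292, -0.038, 0.0735]
ee_rot: [0.0, -0.188, 0.982, -0.0]
contact_force: [-0.4, -0.8, 0.7]
gripper_width: 0.0181
grasp_force: 59.8
```

{"name": "shift_gripper", "arguments": {"steps": [0, 0, 0.001, 0, 0, 0, 0, 0, 0, 0, 0, 0, 0, 0, 0, 0, 0, 0]}}

```text
time: 10.35
tcp_pos: [0.5291, -0.0379, 0.0725]
ee_rot: [0.0, -0.188, 0.982, -0.0]
contact_force: [-2.8, -0.7, 4.3]
gripper_width: 0.0184
grasp_force: 60.0
```

{"name": "shift_gripper", "arguments": {"steps": [-0.003, 0, 0, 0, 0, 0, -0.005, 0, 0, 0, 0, 0, -0.005, 0, 0, 0, 0, 0, -0.005, 0, 0, 0, 0, 0, -0.005, 0, 0, 0, 0, 0, -0.005, 0, 0, 0, 0, 0, -0.004, 0, 0, 0, 0, 0]}}

```text
time: 11.05
tcp_pos: [0.5593, -0.0259, 0.0725]
ee_rot: [-0.0, -0.189, 0.982, -0.0]
contact_force: [-6.4, -1.9, 6.7]
gripper_width: 0.0183
grasp_force: 60.6
```

```bash
python3 -c "
from h import *
d=np.array([.930,.368]);P=np.array([.6433,.0067])-.051*d
delta([*P,.0725],1.9476)"
```

```text
t 11.05 tcp [ 0.5593 -0.0259  0.0725] yaw 1.9501 shift [-0.0391 -0.0007  0.    ] rot [-0.0001 -0.0002  0.0025] F [-6.41 -1.94  6.7 ]
```

{"name": "shift_gripper", "arguments": {"steps": [-0.004, 0, -0.0002, 0, 0, 0, -0.005, 0, -0.0002, 0, 0, 0, -0.005, 0, 0, 0, 0, 0, -0.005, 0, 0, 0, 0, 0, -0.005, 0, 0, 0, 0, 0, -0.005, 0, 0, 0, 0, 0, -0.005, 0, 0, 0, 0, 0, -0.004, 0, 0, 0, 0, 0, 0, 0, 0, 0, 0, 0]}}

```text
time: 11.95
tcp_pos: [0.5949, -0.012, 0.0737]
ee_rot: [0.0, -0.188, 0.982, -0.0]
contact_force: [-6.5, -3.3, 13.0]
gripper_width: 0.0184
grasp_force: 61.3
```

```bash
python3 -c "
from h import *
d=np.array([.930,.368]);P=np.array([.6433,.0067])-.052*d
delta([*P,.0725],1.9476)"
```

```text
t 11.95 tcp [ 0.5949 -0.012   0.0737] yaw 1.9499 shift [ 0.0001 -0.0004  0.0012] rot [-0.0009  0.0003  0.0023] F [-6.46 -3.32 12.98]
```

{"name": "shift_gripper", "arguments": {"steps": [-0.001, 0, -0.006, 0, 0, 0, 0, 0, -0.012, 0, 0, 0, 0, 0, -0.012, 0, 0, 0, 0, 0, 0, 0, 0, 0, 0, 0, 0, 0, 0, 0, 0.008, 0, 0, 0, 0, 0, 0.015, 0, 0, 0, 0, 0, 0.015, 0, 0, 0, 0, 0, 0.015, 0, 0, 0, 0, 0, 0.013, 0, 0, 0, 0, 0, 0.005, 0, 0, 0, 0, 0, 0, 0, 0, 0, 0, 0, 0, 0, 0, 0, 0, 0]}}

```text
time: 13.25
tcp_pos: [0.5293, -0.0379, 0.1028]
ee_rot: [0.0, -0.188, 0.982, 0.0]
contact_force: [-0.6, -0.3, -1.1]
gripper_width: 0.0185
grasp_force: 59.4
```

Run:
```python
from h import *
d=np.array([.930,.368]);P=np.array([.6433,.0067])-.122*d
delta([*P,.0765],1.9476)
from workcell import r
c=r.capture("side")
np.set_printoptions(precision=1,suppress=True)
p=r.sense()["tcp_pos"];u=np.array([*d,0]);print(proj(c,[p+k*u+[0,0,-.0127+h] for k,h in((.042,0),(.137,.005),(.137,0))]))
cv2.imwrite("pics/g.png",cv2.resize(c["pixels"][220:295,260:360],None,fx=8,fy=8,interpolation=cv2.INTER_CUBIC))
```

```text
t 13.25 tcp [ 0.5293 -0.0379  0.1028] yaw 1.9499 shift [-0.0004 -0.0005  0.0263] rot [-0.      0.0004  0.0023] F [-0.61 -0.34 -1.13]
[[318.  246.1]
 [281.1 245.3]
 [281.2 246.9]]
```

View pics/g.png

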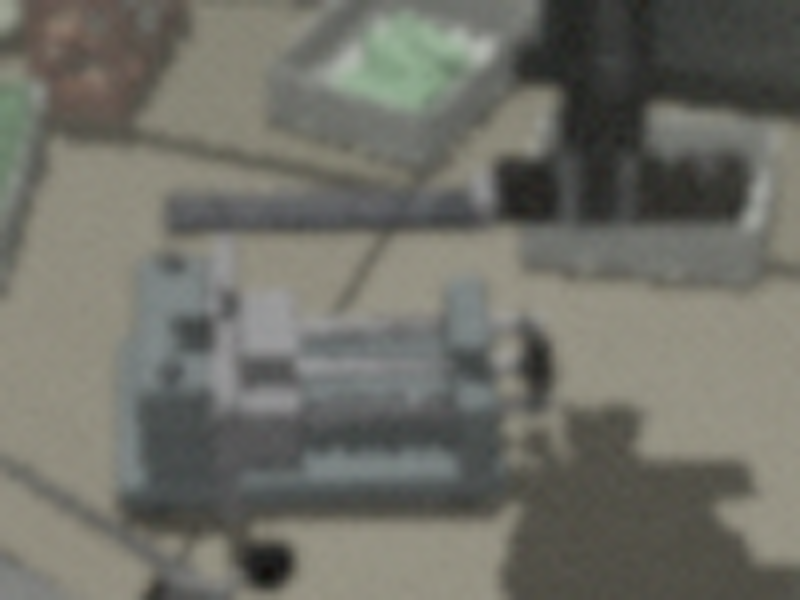

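The file is level, with its tip at (280.6,246), and the plate still stands against the fixed jaw. Second stroke.

{"name": "shift_gripper", "arguments": {"steps": [0, 0, 0.01, 0, 0, 0, 0, 0, 0.01, 0, 0, 0, 0, 0, 0.006, 0, 0, 0, 0, 0, 0, 0, 0, 0, 0, 0, 0.002, 0, 0, 0, 0, 0, 0, 0, 0, 0, 0, 0, 0, 0, 0, 0]}}

```text
time: 14.0
tcp_pos: [0.5292, -0.0379, 0.075]
ee_rot: [0.0, -0.189, 0.982, -0.0]
contact_force: [0.0, -0.5, -1.9]
gripper_width: 0.0182
grasp_force: 59.4
```

{"name": "shift_gripper", "arguments": {"steps": [0, 0, 0.001, 0, 0, 0, 0, 0, 0, 0, 0, 0, 0, 0, 0, 0, 0, 0]}}

```text
time: 14.3
tcp_pos: [0.5293, -0.038, 0.074]
ee_rot: [0.0, -0.188, 0.982, -0.0]
contact_force: [-0.4, 0.4, 0.3]
gripper_width: 0.0186
grasp_force: 59.6
```

{"name": "shift_gripper", "arguments": {"steps": [0, 0, 0.001, 0, 0, 0, 0, 0, 0, 0, 0, 0, 0, 0, 0, 0, 0, 0]}}

```text
time: 14.6
tcp_pos: [0.5292, -0.038, 0.0729]
ee_rot: [0.0, -0.188, 0.982, -0.0]
contact_force: [-1.0, -0.4, 2.5]
gripper_width: 0.0184
grasp_force: 59.9
```

{"name": "shift_gripper", "arguments": {"steps": [0, 0, 0.0005, 0, 0, 0, 0, 0, 0, 0, 0, 0, -0.003, 0, 0, 0, 0, 0, -0.005, 0, 0, 0, 0, 0, -0.005, 0, 0, 0, 0, 0, -0.005, 0, 0, 0, 0, 0, -0.005, 0, 0, 0, 0, 0, -0.005, 0, 0, 0, 0, 0, -0.004, 0, 0, 0, 0, 0, -0.004, 0, 0, 0, 0, 0, -0.005, 0, -0.0002, 0, 0, 0, -0.005, 0, -0.0002, 0, 0, 0, -0.005, 0, 0, 0, 0, 0, -0.005, 0, 0, 0, 0, 0, -0.005, 0, 0, 0, 0, 0, -0.005, 0, 0, 0, 0, 0, -0.004, 0, 0, 0, 0, 0, 0, 0, 0, 0, 0, 0]}}

```text
time: 16.4
tcp_pos: [0.5947, -0.0121, 0.0736]
ee_rot: [0.0, -0.188, 0.982, -0.0]
contact_force: [-7.3, -2.3, 13.7]
gripper_width: 0.0184
grasp_force: 61.4
```

```bash
python3 -c "
from h import *
d=np.array([.930,.368]);P=np.array([.6433,.0067])-.052*d
delta([*P,.0725],1.9476)"
```

```text
t 16.4 tcp [ 0.5947 -0.0121  0.0736] yaw 1.9498 shift [-0.0001 -0.0004  0.0011] rot [-0.001  -0.      0.0022] F [-7.33 -2.33 13.7 ]
```

{"name": "shift_gripper", "arguments": {"steps": [-0.001, 0, -0.006, 0, 0, 0, 0, 0, -0.012, 0, 0, 0, 0, 0, -0.015, 0, 0, 0, 0, 0, -0.02, 0, 0, 0, 0, 0, -0.02, 0, 0, 0, 0, 0, -0.005, 0, 0, 0, 0, 0, 0, 0, 0, 0]}}

```text
time: 17.1
tcp_pos: [0.5957, -0.0114, 0.1519]
ee_rot: [0.001, -0.189, 0.982, -0.0]
contact_force: [0.5, 0.1, -1.7]
gripper_width: 0.0182
grasp_force: 59.5
```

```bash
python3 -c "
from h import *
delta([.5175,-.3258,.15],1.9476)"
```

```text
t 17.1 tcp [ 0.5957 -0.0114  0.1519] yaw 1.9502 shift [ 0.189  -0.2631  0.0017] rot [-0.0009  0.0021  0.0026] F [ 0.46  0.14 -1.7 ]
```

{"name": "shift_gripper", "arguments": {"steps": [0.0189, -0.0263, 0, 0, 0, 0, 0.0189, -0.0263, 0, 0, 0, 0, 0.0189, -0.0263, 0, 0, 0, 0, 0.0189, -0.0263, 0, 0, 0, 0, 0.0189, -0.0263, 0, 0, 0, 0, 0.0189, -0.0263, 0, 0, 0, 0, 0.0189, -0.0263, 0, 0, 0, 0, 0.0189, -0.0263, 0, 0, 0, 0, 0.0189, -0.0263, 0, 0, 0, 0, 0.0189, -0.0264, 0, 0, 0, 0, 0, 0, 0, 0, 0, 0, 0, 0, 0, 0, 0, 0]}}

```text
time: 18.3
tcp_pos: [0.5158, -0.3267, 0.1492]
ee_rot: [-0.001, -0.187, 0.982, 0.001]
contact_force: [0.3, 0.1, -0.9]
gripper_width: 0.0187
grasp_force: 59.4
```

{"name": "shift_gripper", "arguments": {"steps": [0, 0, 0, 0, 0, 0.1, 0, 0, 0, 0, 0, 0.14, 0, 0, 0, 0, 0, 0.14, 0, 0, 0, 0, 0, 0.14, 0, 0, 0, 0, 0, 0.14, 0, 0, 0, 0, 0, 0.14, 0, 0, 0, 0, 0, 0.14, 0, 0, 0, 0, 0, 0.14, 0, 0, 0, 0, 0, 0.14, 0, 0, 0, 0, 0, 0.14, 0, 0, 0, 0, 0, 0.14, 0, 0, 0, 0, 0, 0.14, 0, 0, 0, 0, 0, 0.12, 0, 0, 0, 0, 0, 0, 0, 0, 0, 0, 0, 0]}}

```text
time: 19.8
tcp_pos: [0.5172, -0.3246, 0.1502]
ee_rot: [-0.0, 0.635, 0.773, 0.0]
contact_force: [-0.3, 0.4, -1.1]
gripper_width: 0.0185
grasp_force: 59.4
```

```bash
python3 -c "
from h import *
delta([.5175,-.3258,.0175],.19)"
```

```text
t 19.8 tcp [ 0.5172 -0.3246  0.1502] yaw 0.1956 shift [-1.300e-03  1.000e-04  1.327e-01] rot [-0.0002 -0.0008  0.0056] F [-0.31  0.38 -1.1 ]
```

{"name": "shift_gripper", "arguments": {"steps": [-0.001, 0, 0.02, 0, 0, 0.005, 0, 0, 0.025, 0, 0, 0, 0, 0, 0.025, 0, 0, 0, 0, 0, 0.025, 0, 0, 0, 0, 0, 0.02, 0, 0, 0, 0, 0, 0.012, 0, 0, 0, 0, 0, 0.005, 0, 0, 0, 0, 0, 0, 0, 0, 0, 0, 0, 0, 0, 0, 0]}}

```text
time: 20.7
tcp_pos: [0.5178, -0.3272, 0.0196]
ee_rot: [0.001, 0.638, 0.77, 0.0]
contact_force: [0.9, 0.3, -1.6]
gripper_width: 0.0179
grasp_force: 59.4
```

{"name": "shift_gripper", "arguments": {"steps": [0, 0, 0.001, 0, 0, 0, 0, 0, 0, 0, 0, 0, 0, 0, 0, 0, 0, 0]}}

```text
time: 21.0
tcp_pos: [0.5173, -0.3271, 0.0181]
ee_rot: [0.0, 0.639, 0.769, 0.0]
contact_force: [-0.4, 1.2, -1.9]
gripper_width: 0.0183
grasp_force: 59.4
```

{"name": "shift_gripper", "arguments": {"steps": [0, 0, 0.0012, 0, 0, 0, 0, 0, 0, 0, 0, 0, 0, 0, 0, 0, 0, 0]}}

```text
time: 21.3
tcp_pos: [0.517, -0.3269, 0.0163]
ee_rot: [-0.0, 0.639, 0.769, 0.0]
contact_force: [-0.4, -0.7, -1.1]
gripper_width: 0.0181
grasp_force: 59.4
```

{"name": "shift_gripper", "arguments": {"steps": [0, 0, 0.0008, 0, 0, 0, 0, 0, 0, 0, 0, 0, 0, 0, 0, 0, 0, 0]}}

```text
time: 21.6
tcp_pos: [0.5172, -0.327, 0.0158]
ee_rot: [0.0, 0.639, 0.769, 0.0]
contact_force: [-1.4, 0.0, 1.2]
gripper_width: 0.0185
grasp_force: 59.7
```

Floor contact reached; I'll release and retreat upwards.

{"name": "shift_gripper", "arguments": {"steps": [0, 0, 0, 0, 0, 0, 0, 0, 0, 0, 0, 0, 0, 0, 0, 0, 0, 0, 0, 0, 0, 0, 0, 0, 0, 0, 0, 0, 0, 0, 0, 0, 0, 0, 0, 0], "jaw": 0.05}}

```text
time: 22.2
tcp_pos: [0.517, -0.327, 0.0156]
ee_rot: [-0.0, 0.639, 0.769, 0.0]
contact_force: [0.1, -0.5, -0.0]
gripper_width: 0.0499
grasp_force: 0.0
```

{"name": "shift_gripper", "arguments": {"steps": [0, 0, -0.01, 0, 0, 0, 0, 0, -0.015, 0, 0, 0, 0, 0, -0.025, 0, 0, 0, 0, 0, -0.03, 0, 0, 0, 0, 0, -0.03, 0, 0, 0, 0, 0, -0.03, 0, 0, 0, 0, -0.03, 0, 0, 0, 0, 0, -0.04, 0, 0, 0, 0, 0, -0.04, 0, 0, 0, 0, 0, -0.04, 0, 0, 0, 0, 0, 0, 0, 0, 0, 0, 0, 0, 0, 0, 0, 0, 0, 0, 0, 0, 0, 0]}}

```text
time: 23.5
tcp_pos: [0.3709, -0.3543, 0.1568]
ee_rot: [0.001, 0.638, 0.77, 0.0]
contact_force: [-0.3, -0.4, 0.7]
gripper_width: 0.05
grasp_force: 0.0
```

Run:
```python
from h import *
from workcell import r
c=r.capture("side");t=r.capture("top")
f=lambda im,x,y,w,h,k:cv2.resize(im[y:y+h,x:x+w],None,fx=k,fy=k,interpolation=cv2.INTER_CUBIC)
cv2.imwrite("pics/z.png",np.hstack([f(c["pixels"],270,170,130,120,4),f(t["pixels"],245,195,70,120,4)]))
```

```text
(no output)
```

View pics/z.png

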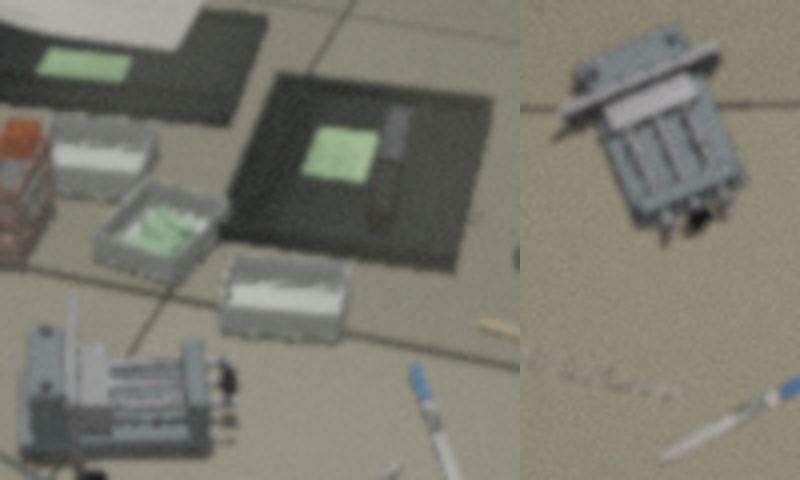

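The file lies flat in the tray, from crop (398,110) to (380,225). The plate stands in the clamp and the boxes are where they were, so I'll hand in.

```bash
python3 -c "
from workcell import r
print(r.sign_off())"
```

```text
the job is handed in; nothing more can be done
None
```

I made two level forward strokes over the plate edge, lifting the file clear after each, then laid it flat in the nearer tray, released it and handed in at about 23.6 s; the hand-in returned no verdict, and the grip held 60 N (fixed by the interface) instead of the 80 N advised.

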